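# Sort the waste deck: chipped glass through the locked hatch, tip boxes to plastics

## Robot

A 6-joint arm with a two-finger parallel gripper is mounted at the origin on the work surface. World frame = base frame: x ahead of the robot, y to its left, z up, the work surface at z = 0. Lengths are in m, angles in rad, forces in N, time in s.
With the tool pointing down it reaches from about 0.375 to 0.975 m from the base axis. Payload 3.8 kg.
Tool frame: the origin (TCP) lies between the finger pads; the fingertips stand 22 mm ahead of it and the grasp point (between the pads) lies 3 mm ahead of it (bot.finger_overhang is the distance from the TCP to the fingertips, in m); x points along the fingers, y is the direction in which the jaws open and shut, and the axes are right-handed (so a half turn about x gives the same grasp; the last joint's range is limited). The gripper opens to 85 mm and grips with 20 to 120 N. Pads are 22 mm wide; open, the fingers measure 114 mm over their backs; the gripper's body (76 mm by 85 mm) begins 54 mm behind the grasp point. The pads swing forward as they close: fully open they stand 13 mm farther back than shut.
Start: joints at [-1.182, 0.264, 1.604, -0, 1.274, -0.037], TCP at [0.279, -0.615, 0.253] pointing down, gripper open.
Joint ranges: [-2.63, 2.63], [-0.94, 2.18], [0.31, 2.57], [-1.31, 4.45], [0, 2.66], [-2.55, 2.55]. Speed limits (rad/s): [2.57, 2.57, 3.14, 3.14, 3.14, 3.14].

## Interface

Orientations are given as a rotation vector (axis times angle).
In Python, from workcell import bot gives the robot as it stands. The module is installed in compiled form; this text tells all that it offers.
- The arm moves only by the tool arm_command, never from a script. Its argument "series" is a list that holds one entry, the list of rows, each a list of 7 numbers: the turn, a rotation vector about the tool's x, y, z in rad, then the shift along the tool's x, y, z in cm, then the opening, from 0 (shut) to 1 (fully open). In form: [[[rx, ry, rz, x, y, z, grip], ...]]. A call has 1 to 10 rows; each row shifts and turns the pose as measured when the row begins, along the tool's axes as they then stand; what a row does not reach is not made up. A row lasts 1/10 s, in which the tool goes at most 50 mm and 8.59 degrees, less where a joint would pass 70% of its speed; a pose out of reach is approached as far as the arm can. A call is refused whole if a number of a shift passes 5 or a number of a turn 0.15, either way. A call with a gripper value outside its range is refused whole. The fingers move at their own pace and stop on an object; "newtons" is the grip in N (left out, the last holds). Time passes only in rows, so rows that do not move let the fingers close. It gives the time, the measured TCP pose, the force and the opening at its end, in the units of the state.
- bot.read_state(): the state, without advancing time (a new reading comes with each control period).
- bot.read_camera(name): name is "side" or "top" or "wrist"; returns (picture, depth): 384x512x3 uint8, blue, green, red; 384x512 float32, m along the optical axis (not along the pixel's ray), 0 where there is no reading.
- bot.camera_info(name): a dict with "K" (3x3 intrinsics, pixels), "extrinsics" (4x4, takes a point from camera to world coordinates). Camera axes: x right, y down, z forward; pixel columns grow to the right and rows downward; lengths in m; the calibration is good to about 2 mm. A picture is of the moment at which its call begins: read the wrist's pose just before it. camera_info takes no time and is no camera call; for the wrist camera it gives the pose at the moment of the call.
- bot.finish_job(): hands the job in, once; it reports no verdict.
The state is a dict: "time": time; "q": joint angles; "joint_vel": joint speeds; "joint_torque": joint torques, N m; "tool_pos": TCP position; "tcp_rot": TCP orientation; "wrist_force": force on the tool from outside, world axes, zero at the start; "torque": the same for the moment, N m; "width": opening from 0.0 (shut) to 1.0 (fully open).
Only numpy, scipy, OpenCV 4.12 (cv2) and the standard library are available. Lean on these libraries where they do the work, as an engineer would, in place of code of your own. Each camera call takes 0.05 s, during which the arm holds its last target.

## Task

Clear the deck of the waste sorting station: pull up the red spring knob that locks the yellow cover, slide the cover fully open and leave it open, then get both amber glass bottles down into the glass bin under it and both pipette-tip boxes down into the open blue plastics bin at the other end. The glass is chipped, so pick nothing up: slide each thing along the deck and over the edge, keeping the bottles upright until they reach it. Leave the wash bottle, the tube rack and the blue-capped reagent bottle where they stand.

Things in the scene. Friction and masses are not known exactly. Their poses are not given: they have to be found in the camera images.
- station: fixed bench-top sorting station, white and aluminium, 360 mm deep (x). Origin: on the bench, mid-depth; +y points to the plastics end. Aluminium deck 180 mm above the origin, y = -170 to +140 mm, friction about 0.6. The long sides (|x| = 172 to 180 mm) stand 12 mm above the deck, 15 mm at the cover's rails (y = -140 to -500 mm).
- plastics_edge (a point): middle of the deck's left edge (blue tape), at deck height: station y = +140 mm. Beyond it the open blue plastics bin, y = +140 to +295 mm, x = -172 to +172 mm, its floor 168 mm below the deck.
- glass_edge (a point): middle of the deck's right edge (yellow tape, under the shut cover), at deck height: station y = -170 mm. Beyond it the yellow glass bin, y = -170 to -315 mm, x = -172 to +172 mm, its floor 168 mm below the deck.
- hatch (a joint): travel (m) of the yellow cover, a 340 x 195 mm plate, top 6 mm above the deck, 10 mm lip on its outer edge. 0: shut, at station y = -140 to -335 mm, locked by the spring pin. 0.150: fully open, moved to the station's -y, at y = -290 to -485 mm. Slides against about 3 N and stays where it is left.
- plunger (a joint): how far (m) the red knob is pulled straight up: 0 seated, 0.010 fully drawn; a spring pulls it back with 7 to 10 N. The pin is free when drawn more than 6 mm and must stay drawn for the first 15 mm of the cover's travel; holding the knob up and sliding the cover by it does both.
- knob_grip (a point): middle of the red round knob: 30 mm in diameter, 24 mm high, top 12 mm above this point, which is 38.5 mm above the deck when seated. It stands on the cover and rides with it, 15 mm from the cover's inner edge (station y = -155 mm when shut), at station x = 0. Below it a steel barrel 22 mm in diameter.
- bottle_a_mid (a point): empty amber glass bottle without a cap, with a white paper band, standing upright: body 56 mm in diameter up to 56 mm high, then a shoulder and a neck 31 mm in diameter, 85 mm high in all; about 0.12 kg. The point is its centre, 42.5 mm above its underside. Pushed above some 40 mm it may tip over; pushed low it slides upright.
- bottle_b_mid (a point): empty amber glass bottle without a cap, with a white paper band, standing upright: body 56 mm in diameter up to 56 mm high, then a shoulder and a neck 31 mm in diameter, 85 mm high in all; about 0.12 kg. The point is its centre, 42.5 mm above its underside. Pushed above some 40 mm it may tip over; pushed low it slides upright.
- tipbox_a_mid (a point): empty pipette-tip box, blue base with white lid, shut: 112 mm long (its y axis), 76 mm wide (its x axis), 50 mm high, about 0.1 kg. The point is its centre, 25 mm above its underside.
- tipbox_b_mid (a point): empty pipette-tip box, green base with white lid, shut: 112 mm long (its y axis), 76 mm wide (its x axis), 50 mm high, about 0.1 kg. The point is its centre, 25 mm above its underside.
- wash_bottle_mid (a point): bystander on the bench: white wash bottle with red cap and spout, 64 mm in diameter, 190 mm high; the point is on its axis 70 mm above the bench
- tube_rack_mid (a point): bystander on the bench: blue tube rack with ten capped tubes, 200 x 70 mm, 107 mm high; the point is its middle, 30 mm above the bench
- reagent_bottle_mid (a point): bystander on the bench: clear bottle with blue cap, 72 mm in diameter, 150 mm high; the point is on its axis 75 mm above the bench

How it is judged:
By the outcome, as a careful person would: the job done as asked, in the order asked, and still so for the second after the job is handed in, with the robot touching nothing.
It also fails if it takes over 72 s, if anything falls off the work surface, if the arm or the gripper's body presses on something with over 40 N, if the wrist force passes 120 N, or if a joint passes its speed limit or range.

## Working session

There is one attempt and no reset: what is moved stays moved. The work goes in short steps, Python scripts to look and compute and a tool call to move; the robot and the scene stay as the last step left them, time stands still between calls to the robot, and variables do not carry over. Pictures are saved under pics/ and viewed, and the job is handed in when it is done.

Besides the shell and the picture viewer there is one more tool, called after "Call:" as a command line: name --argument value ..., lists and objects as JSON in quotes. arm_command: Moves the arm, as the interface text tells. Its arguments: {"type":"object","properties":{"series":{"type":"array"},"newtons":{"type":"number"}},"required":["series"]}

```bash
mkdir -p pics
python3 - <<'E'
from workcell import bot
import cv2
s=bot.read_state(); print({k:(v if not hasattr(v,'round') else v) for k,v in s.items()})
import numpy as np
for n in ["top","side"]:
    im,d=bot.read_camera(n); cv2.imwrite(f"pics/{n}0.png",im); np.savez(f"{n}0.npz",im=im,d=d,**bot.camera_info(n)); print(n,bot.camera_info(n))
E
```

```text
{'time': 0.0, 'q': array([-1.18188895e+00,  2.64774991e-01,  1.60539702e+00,  7.98270686e-06,
        1.27369718e+00, -3.68980151e-02]), 'joint_vel': array([-0.00113557,  0.00079933, -0.00157347, -0.00140945, -0.0005477 ,
       -0.00025291]), 'joint_torque': array([-1.19013162e-04, -5.15112126e+01, -3.67310393e+01, -1.79310150e-04,
        1.29550041e-02, -1.12074915e-05]), 'tool_pos': array([ 0.27855089, -0.61408509,  0.25193483]), 'tcp_rot': array([ 1.98676055,  0.43185899, -1.98755569]), 'wrist_force': array([ 0.26816347, -0.6408113 , -0.3489735 ]), 'torque': array([0.00388723, 0.00822022, 0.00474684]), 'width': 0.9996402082811534}
top {'K': array([[360.9105906 ,   0.        , 252.78276311],
       [  0.        , 360.9105906 , 189.91129031],
       [  0.        ,   0.        ,   1.        ]]), 'extrinsics': array([[ 0.01502275, -0.98338692,  0.18089907,  0.33805602],
       [-0.9998823 , -0.01421125,  0.00578127,  0.13911242],
       [-0.00311443, -0.18096463, -0.98348467,  1.02859128],
       [ 0.        ,  0.        ,  0.        ,  1.        ]])}
side {'K': array([[485.58708485,   0.        , 250.58299486],
       [  0.        , 485.58708485, 191.33782831],
       [  0.        ,   0.        ,   1.        ]]), 'extrinsics': array([[-0.83672131, -0.42305671,  0.34773621,  0.08735462],
       [-0.54746629,  0.63072061, -0.54997471,  0.82766343],
       [ 0.01334609, -0.65054941, -0.75934666,  1.09826954],
       [ 0.        ,  0.        ,  0.        ,  1.        ]])}
```

View pics/top0.png

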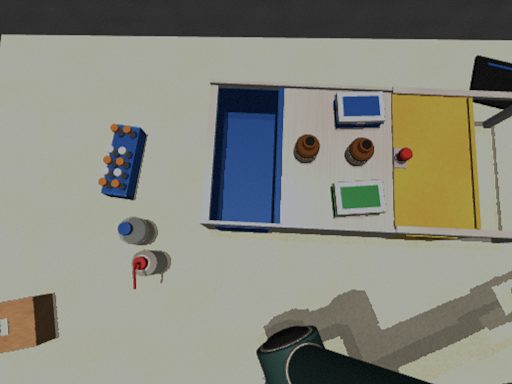

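View pics/side0.png

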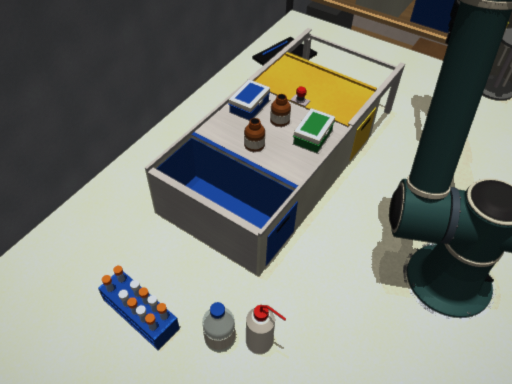

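```bash
cat > h.py <<'E'
import numpy as np, cv2
def load(n):
    z=np.load(n); return z['im'],z['d'],z['K'],z['extrinsics']
def cloud(d,K,T):
    v,u=np.mgrid[:d.shape[0],:d.shape[1]]
    p=np.stack([(u-K[0,2])/K[0,0]*d,(v-K[1,2])/K[1,1]*d,d],-1)
    w=p@T[:3,:3].T+T[:3,3]; w[d<=0]=np.nan; return w
def ray(uv,z,K,T):
    r=T[:3,:3]@np.array([(uv[0]-K[0,2])/K[0,0],(uv[1]-K[1,2])/K[1,1],1]); o=T[:3,3]
    return o+r*(z-o[2])/r[2]
E
python3 - <<'E'
from h import *
np.set_printoptions(precision=4,suppress=True)
im,d,K,T=load('top0.npz'); w=cloud(d,K,T)
hsv=cv2.cvtColor(im,cv2.COLOR_BGR2HSV)
def m(lo,hi,roi=None):
    a=cv2.inRange(hsv,lo,hi)
    if roi: b=np.zeros_like(a); b[roi[1]:roi[3],roi[0]:roi[2]]=a[roi[1]:roi[3],roi[0]:roi[2]]; a=b
    return a>0
for name,uv in dict(deck1=(320,190),deck2=(330,110),cover=(430,190),bin=(245,150),bench=(150,60)).items(): print(name,w[uv[1],uv[0]])
# cover
a=m((20,120,80),(32,255,255),(380,85,500,240)); a&=np.isfinite(w[...,0]); P=w[a]; z=np.median(P[:,2]); P=P[abs(P[:,2]-z)<.006]; print('cover z',z)
r=cv2.minAreaRect((P[:,:2]*1000).astype(np.float32)); print(r, cv2.boxPoints(r))
# red knob
a=m((0,150,80),(8,255,255),(395,140,418,170))|m((172,150,80),(180,255,255),(395,140,418,170)); P=w[a]; P=P[np.isfinite(P[:,0])];zt=P[:,2].max(); print('knob',len(P),zt,P[P[:,2]>zt-.006].mean(0))
# elevated things on deck
zd=np.nanmedian(w[180:200,300:330,2]); print('deck',zd)
b=(w[...,2]>zd+.042)&(w[...,2]<zd+.056); b[:, :285]=0;b[:,392:]=0;b[:95]=0;b[222:]=0
n,l,st,c=cv2.connectedComponentsWithStats(b.astype(np.uint8))
for i in range(1,n):
    if st[i,4]<60: continue
    P=w[l==i]; r=cv2.minAreaRect((P[:,:2]*1000).astype(np.float32)); print(st[i],r,P.mean(0))
b=(w[...,2]>zd+.075)&(w[...,2]<zd+.1); b[:, :285]=0;b[:,392:]=0;b[:95]=0;b[222:]=0
n,l,st,c=cv2.connectedComponentsWithStats(b.astype(np.uint8))
for i in range(1,n):
    if st[i,4]<20: continue
    P=w[l==i]; print('neck',st[i],c[i],P.mean(0),(P.max(0)+P.min(0))/2)
# rail tops: per column
for u in (230,260,300,340,380,440,470):
    col=w[:,u]; s=np.where((col[:,2]>zd+.007)&(col[:,2]<zd+.025))[0]
    top=[v for v in s if v<105]; bot_=[v for v in s if v>215]
    print(u,[ (col[v][[0,1]]) for v in (top[:1]+top[-1:]+bot_[:1]+bot_[-1:])])
for v in (120,170,210):
    row=im[v,200:300]; 
    hh=hsv[v,270:295]; print(v,[tuple(x) for x in hh[::2]]); print(w[v,275:292,1:3])
E
```

```text
deck1 [ 0.4963 -0.0166  0.1795]
deck2 [ 0.6996 -0.0453  0.1792]
cover [ 0.4987 -0.2755  0.1869]
bin [0.6429 0.1696 0.0136]
bench [0.9314 0.4697 0.0026]
cover z 0.18576595482130376
((575.3226928710938, -289.52587890625), (198.07080078125, 330.8053283691406), 88.5672607421875) [[ 407.4955 -384.3947]
 [ 738.1974 -392.666 ]
 [ 743.1499 -194.657 ]
 [ 412.4479 -186.3858]]
knob 113 0.23320230416308263 [ 0.577  -0.2063  0.23  ]
deck 0.17959942597873602
[ 336   95   49   27 1260] ((686.5213623046875, -106.40843200683594), (66.62953186035156, 110.3179702758789), 1.2212913036346436) [ 0.6844 -0.1051  0.2292]
[349 139  22  23  83] ((576.713134765625, -93.79784393310547), (54.89765930175781, 28.999881744384766), 39.775089263916016) [ 0.5723 -0.0897  0.2307]
[295 144  24  14  70] ((575.7859497070312, 25.105236053466797), (54.176971435546875, 23.105880737304688), 74.3653335571289) [0.5724 0.0278 0.2302]
[ 333  179   53   36 1605] ((474.38055419921875, -95.55341339111328), (74.59917449951172, 109.96036529541016), 4.599386215209961) [ 0.4734 -0.0945  0.2297]
neck [302 135  14  14 145] [309.0069 141.2
[... 2885 characters left out ...]
, (np.uint8(108), np.uint8(171), np.uint8(139)), (np.uint8(113), np.uint8(18), np.uint8(166)), (np.uint8(110), np.uint8(4), np.uint8(172)), (np.uint8(110), np.uint8(9), np.uint8(174)), (np.uint8(110), np.uint8(9), np.uint8(172)), (np.uint8(111), np.uint8(10), np.uint8(174)), (np.uint8(114), np.uint8(7), np.uint8(173)), (np.uint8(105), np.uint8(6), np.uint8(173)), (np.uint8(108), np.uint8(7), np.uint8(173))]
[[0.0908 0.1796]
 [0.0885 0.1811]
 [0.0863 0.1832]
 [0.0838 0.1807]
 [0.0814 0.181 ]
 [0.0789 0.1789]
 [0.0766 0.1797]
 [0.0744 0.182 ]
 [0.072  0.1812]
 [0.0693 0.1777]
 [0.067  0.1779]
 [0.0648 0.1804]
 [0.0624 0.1791]
 [0.0601 0.1804]
 [0.0577 0.18  ]
 [0.0552 0.1789]
 [0.0532 0.1822]]
```

Run:
```python
import cv2
im=cv2.imread('pics/top0.png'); cv2.imwrite('pics/top0z.png',cv2.resize(im[75:250,195:512],None,fx=2.5,fy=2.5,interpolation=cv2.INTER_CUBIC))
```

```text
(no output)
```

View pics/top0z.png

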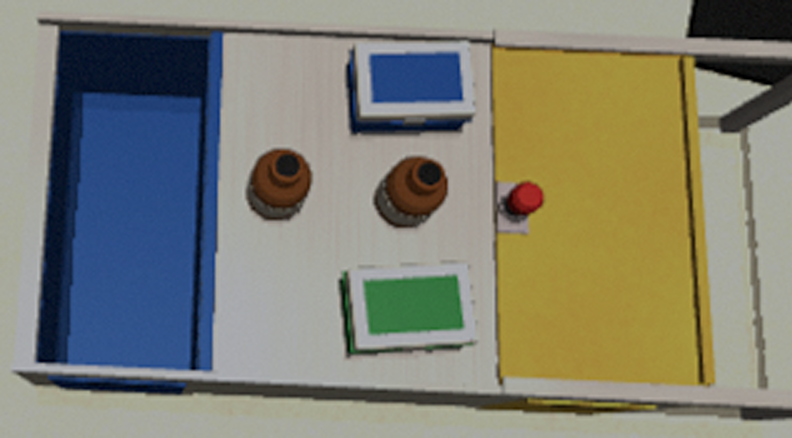

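```bash
cat >> h.py <<'E'
from scipy.spatial.transform import Rotation as Ro
O=np.array([.5825,-.0515,.18]); YAW=-.037
S=Ro.from_euler('z',YAW).as_matrix()
def st2w(p): return O+S@np.array(p)
def w2st(p): return S.T@(np.asarray(p)-O)
def goal_R(tilt=0,flip=1):
    # tool x down (tilted by 'tilt' toward station -y if >0), tool y along flip*station x
    x=S@np.array([0,-np.sin(tilt),-np.cos(tilt)]); y=flip*S[:,0]; return np.stack([x,y,np.cross(x,y)],1)
def delta(s,pst,R):
    """from state s: shift (cm) and turn (rad) in the tool axes to reach station point pst (TCP), R"""
    R0=Ro.from_rotvec(s['tcp_rot']).as_matrix(); 
    return (R0.T@(st2w(pst)-s['tool_pos'])*100).round(2),Ro.from_matrix(R0.T@R).as_rotvec().round(3)
E
python3 - <<'E'
from h import *
from workcell import bot
np.set_printoptions(precision=4,suppress=True)
s=bot.read_state(); print(Ro.from_rotvec(s['tcp_rot']).as_matrix(), w2st(s['tool_pos']))
for f in (1,-1): print(f,delta(s,(0,-.155,.16),goal_R(0,f)))
im,d,K,T=load('top0.npz'); w=cloud(d,K,T); ws=(w-O)@S
for roi in ((328,85,392,135),(328,170,392,225)):
    x0,y0,x1,y1=roi; P=ws[y0:y1,x0:x1].reshape(-1,3); P=P[(abs(P[:,2]-.05)<.006)&(abs(P[:,0])<.168)]
    r=cv2.minAreaRect((P[:,:2]*1000).astype(np.float32)); print(r,cv2.boxPoints(r).round(0).tolist())
for c in ((302,135,316,149),(357,138,373,153)):
    x0,y0,x1,y1=c; P=ws[y0-3:y1+3,x0-3:x1+3].reshape(-1,3); P=P[P[:,2]>.079]; print(len(P),P.min(0),P.max(0),cv2.minEnclosingCircle((P[:,:2]*1000).astype(np.float32)))
for n in ((205,130,.0),): pass
a=(abs(ws[...,2])<.006)&(abs(ws[...,0])<.16); print('deck y range by row',[(np.nanmax(ws[v][a[v],1]).round(4),np.nanmin(ws[v][a[v],1]).round(4)) for v in range(110,215,15)])
E
```

```text
[[-0.0008  0.4131 -0.9107]
 [ 0.0019 -0.9107 -0.4131]
 [-1.     -0.0021 -0.0001]] [-0.2829 -0.5735  0.0721]
1 (array([ -8.74, -24.83, -44.  ]), array([-1.108, -0.001,  0.002]))
-1 (array([ -8.74, -24.83, -44.  ]), array([2.034, 0.002, 0.001]))
((110.45506286621094, -50.71659851074219), (75.10865020751953, 110.26847839355469), 3.6893463134765625) [[69.0, 2.0], [77.0, -108.0], [151.0, -103.0], [144.0, 7.0]]
((-106.41582489013672, -48.02277374267578), (74.59917449951172, 109.96037292480469), 6.719296455383301) [[-150.0, 2.0], [-137.0, -107.0], [-63.0, -98.0], [-76.0, 11.0]]
136 [-0.0082  0.0593  0.0792] [0.0196 0.0863 0.0883] ((6.189996719360352, 72.4432373046875), 14.627982139587402)
140 [-0.0099 -0.0663  0.0792] [ 0.0181 -0.0379  0.0887] ((4.401819705963135, -52.00752639770508), 14.786407470703125)
deck y range by row [(np.float64(0.3142), np.float64(-0.3246)), (np.float64(0.3138), np.float64(-0.3257)), (np.float64(0.3135), np.float64(-0.3257)), (np.float64(0.313), np.float64(-0.3246)), (np.float64(0.3125), np.float64(-0.3255)), (np.float64(0.3121), np.float64(-0.3267)), (np.float64(0.3112), np.float64(-0.3214))]
```

Call:
arm_command --series '[[[0,0,0,-4.4,0,0,1],[0,0,0,-4.4,0,0,1],[-0.14,0,0,0,0,0,1],[-0.14,0,0,0,0,0,1],[-0.14,0,0,0,0,0,1],[-0.14,0,0,0,0,0,1],[-0.14,0,0,0,0,0,1],[-0.14,0,0,0,0,0,0.8],[-0.14,0,0,0,0,0,0.8],[-0.13,0,0,0,0,0,0.8]]]'

```text
time: 1.1
tool_pos: [0.2774, -0.6112, 0.3353]
tcp_rot: [1.211, 1.229, -1.2]
wrist_force: [-0.4, 0.5, -1.1]
width: 0.803
```

```bash
cat > st.py <<'E'
import sys
from h import *
from workcell import bot
np.set_printoptions(precision=4,suppress=True)
# usage: st.py x y z [tiltdeg]
s=bot.read_state(); R0=Ro.from_rotvec(s['tcp_rot']).as_matrix()
print('t %.2f'%s['time'],'st',w2st(s['tool_pos']),'F(st)',(S.T@s['wrist_force']).round(1),'w',round(s['width'],3),'q',s['q'].round(2))
if len(sys.argv)>3:
    a=[float(v) for v in sys.argv[1:]]; t=np.deg2rad(a[3]) if len(a)>3 else 0
    print('shift,turn',*delta(s,a[:3],goal_R(t)))
E
python3 st.py 0 -.155 .11
```

```text
t 1.10 st [-0.2842 -0.5706  0.1553] F(st) [-0.4  0.4 -1.1] w 0.803 q [-1.18  0.23  1.5   0.    1.43 -1.19]
shift,turn [  4.95  30.34 -40.13] [ 0.046 -0.015  0.006]
```

Call:
arm_command --series '[[[0.046,-0.015,0.006,0,3,-4,0.8],[0,0,0,0,3,-4,0.8],[0,0,0,0,3,-4,0.8],[0,0,0,0,3,-4,0.8],[0,0,0,0,3,-4,0.8],[0,0,0,0,3,-4,0.8],[0,0,0,0,3,-4,0.8],[0,0,0,0,3,-4,0.8],[0,0,0,0,3,-4,0.8],[0,0,0,0,0,0,0.8]]]'

```text
time: 2.1
tool_pos: [0.558, -0.2552, 0.3272]
tcp_rot: [1.241, 1.201, -1.241]
wrist_force: [-0.2, -0.5, -0.2]
width: 0.8
```

```bash
python3 st.py 0 -.155 .11
```

```text
t 2.10 st [-0.0169 -0.2045  0.1472] F(st) [-0.1 -0.5 -0.2] w 0.8 q [-0.47  0.12  1.64  0.    1.39 -0.43]
shift,turn [ 3.74  1.7  -4.93] [-0.003 -0.007  0.007]
```

Call:
arm_command --series '[[[0,-0.007,0.007,1.2,1.7,-4.9,0.8],[0,0,0,1.2,0,0,0.8],[0,0,0,1.2,0,0,0.8],[0,0,0,0,0,0,0.8]]]'

```text
time: 2.5
tool_pos: [0.5735, -0.2134, 0.29]
tcp_rot: [1.235, 1.194, -1.239]
wrist_force: [0.2, -0.3, -0.1]
width: 0.8
```

```bash
python3 st.py 0 -.155 .0425
python3 - <<'E'
from workcell import bot
import cv2
for n in ("side","wrist"): cv2.imwrite(f'pics/{n}1.png',bot.read_camera(n)[0])
E
```

```text
t 2.50 st [-0.003  -0.1621  0.11  ] F(st) [ 0.2 -0.3 -0.1] w 0.8 q [-0.4   0.13  1.7  -0.    1.32 -0.36]
shift,turn [ 6.75  0.32 -0.71] [0.    0.    0.003]
```

View pics/wrist1.png

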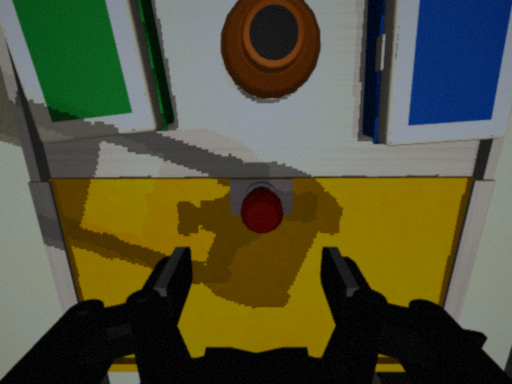

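View pics/side1.png

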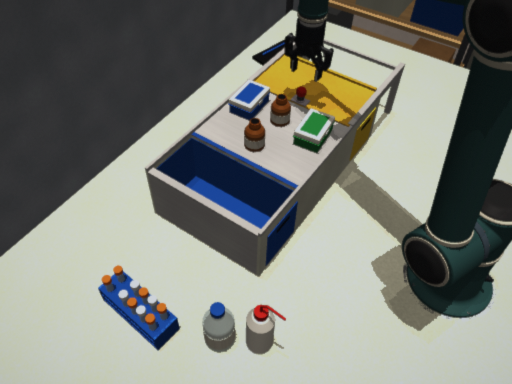

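Run:
```python
from h import *
from workcell import bot
c=bot.camera_info("wrist"); im=cv2.imread('pics/wrist1.png'); hsv=cv2.cvtColor(im,cv2.COLOR_BGR2HSV)
m=(((hsv[...,0]<6)|(hsv[...,0]>174))&(hsv[...,1]>180)&(hsv[...,2]>70)); m[:170]=0;m[250:]=0
v,u=np.where(m); print(u.min(),u.max(),v.min(),v.max(),u.mean(),v.mean())
print(w2st(ray((u.mean(),v.mean()),.2245,c['K'],c['extrinsics'])))
```

```text
248 270 204 227 257.3050847457627 214.45762711864407
[-0.00137507 -0.15790843  0.0445    ]
```

Call:
arm_command --newtons 50 --series '[[[0,0,0,1.5,0.3,-0.7,0.8],[0,0,0,1.8,0,0,0.8],[0,0,0,1.8,0,0,0.8],[0,0,0,1.2,0,0,0.8],[0,0,0,0.2,0,0,0.8]]]'

```text
time: 3.1
tool_pos: [0.5782, -0.2109, 0.2257]
tcp_rot: [1.242, 1.182, -1.24]
wrist_force: [-0.2, 0.0, -1.1]
width: 0.802
```

```bash
python3 st.py 0 -.156 .0415
```

```text
t 3.10 st [ 0.0016 -0.1595  0.0457] F(st) [-0.2  0.  -1.1] w 0.802 q [-0.39  0.17  1.77 -0.    1.2  -0.34]
shift,turn [ 0.41 -0.17 -0.35] [-0.008  0.003 -0.005]
```

Call:
arm_command --newtons 50 --series '[[[-0.008,0,-0.005,0.5,-0.2,-0.4,0.8],[0,0,0,0,0,0,0.1],[0,0,0,0,0,0,0.1],[0,0,0,0,0,0,0.1],[0,0,0,0,0,0,0.1],[0,0,0,0,0,0,0.1],[0,0,0,0,0,0,0.1],[0,0,0,0,0,0,0.1]]]'

```text
time: 3.9
tool_pos: [0.5776, -0.207, 0.2215]
tcp_rot: [1.234, 1.187, -1.236]
wrist_force: [0.9, -0.2, -2.6]
width: 0.329
```

```bash
python3 st.py 0 -.156 .0515
```

```text
t 3.90 st [ 0.0009 -0.1556  0.0415] F(st) [ 1.  -0.2 -2.6] w 0.329 q [-0.38  0.17  1.78 -0.    1.19 -0.35]
shift,turn [-1.   -0.08  0.04] [ 0.     0.004 -0.003]
```

Call:
arm_command --newtons 50 --series '[[[0,0,0,-0.4,0,0,0.1],[0,0,0,-0.4,0,0,0.1],[0,0,0,-0.3,0,0,0.1],[0,0,0,0,0,0,0.1]]]'

```text
time: 4.3
tool_pos: [0.5776, -0.207, 0.2297]
tcp_rot: [1.234, 1.188, -1.237]
wrist_force: [4.5, -0.4, -10.5]
width: 0.328
```

```bash
python3 st.py 0 -.305 .0515
```

```text
t 4.30 st [ 0.0009 -0.1556  0.0497] F(st) [  4.5  -0.2 -10.5] w 0.328 q [-0.38  0.16  1.77 -0.    1.21 -0.35]
shift,turn [-0.13 -0.09 14.94] [ 0.     0.003 -0.002]
```

Call:
arm_command --newtons 50 --series '[[[0,0,0,-0.05,0,0.6,0.1],[0,0,0,-0.05,0,1,0.1],[0,0,0,-0.05,0,1,0.1]]]'

```text
time: 4.6
tool_pos: [0.5769, -0.228, 0.2288]
tcp_rot: [1.24, 1.197, -1.232]
wrist_force: [5.1, 4.4, -9.9]
width: 0.328
```

```bash
python3 st.py 0 -.305 .0505
```

```text
t 4.60 st [ 0.0009 -0.1765  0.0488] F(st) [ 5.   4.6 -9.9] w 0.328 q [-0.42  0.18  1.75  0.01  1.21 -0.39]
shift,turn [-0.26 -0.11 12.84] [ 0.002 -0.007 -0.   ]
```

Moving with the cover (4.6 N drag). Continue.

Call:
arm_command --newtons 50 --series '[[[0,-0.005,0,-0.1,0,1.5,0.1],[0,0,0,-0.05,0,1.5,0.1],[0,0,0,-0.05,0,1.5,0.1],[0,0,0,-0.05,0,1.5,0.1],[0,0,0,-0.05,0,1.5,0.1],[0,0,0,-0.05,0,1.5,0.1],[0,0,0,-0.05,0,1.5,0.1]]]'

```text
time: 5.3
tool_pos: [0.5738, -0.3221, 0.225]
tcp_rot: [1.253, 1.218, -1.223]
wrist_force: [4.5, 3.6, -9.3]
width: 0.329
```

```bash
python3 st.py 0 -.306 .048
```

```text
t 5.30 st [ 0.0013 -0.2708  0.045 ] F(st) [ 4.3  3.7 -9.3] w 0.329 q [-0.56  0.26  1.66  0.02  1.24 -0.54]
shift,turn [-0.4  -0.15  3.51] [ 0.004 -0.029  0.005]
```

Call:
arm_command --newtons 50 --series '[[[0,-0.02,0,0,0,1.2,0.1],[0,0,0,0,0,1.2,0.1],[0,0,0,0,0,0.8,0.1],[0,0,0,0,0,0.5,0.1],[0,0,0,0,0,0.4,0.1],[0,0,0,0,0,0.3,0.1]]]'

```text
time: 5.9
tool_pos: [0.5727, -0.3573, 0.2216]
tcp_rot: [1.252, 1.221, -1.227]
wrist_force: [2.9, 9.7, -3.0]
width: 0.329
```

```bash
python3 st.py 0 -.306 .048
```

```text
t 5.90 st [ 0.0016 -0.3059  0.0416] F(st) [ 2.6  9.8 -3. ] w 0.329 q [-0.6   0.3   1.62  0.02  1.25 -0.58]
shift,turn [-0.64 -0.16 -0.01] [ 0.003 -0.03   0.009]
```

Call:
arm_command --series '[[[0,0,0,0,0,0,0.8],[0,0,0,0,0,0,0.8],[0,0,0,0,0,0,0.8],[0,0,0,0,0,0,0.8],[0,-0.03,0,-2,0,0,0.8],[0,0,0,-4,0,0,0.8],[0,0,0,-5,0,0,0.6],[0,0,0,-2,0,0,0.4],[0,0,0,0,0,0,0.4]]]'

```text
time: 6.8
tool_pos: [0.5728, -0.3605, 0.3694]
tcp_rot: [1.219, 1.182, -1.247]
wrist_force: [0.8, -0.3, -0.1]
width: 0.4
```

```bash
python3 st.py .004 .02 .16 20
python3 - <<'E'
from workcell import bot
import cv2
for n in ("side","top"): cv2.imwrite(f'pics/{n}2.png',bot.read_camera(n)[0])
E
```

```text
t 6.80 st [ 0.0017 -0.3092  0.1894] F(st) [ 0.8 -0.2 -0.1] w 0.4 q [-0.59  0.22  1.45 -0.02  1.47 -0.55]
shift,turn [  2.31   0.3  -32.97] [ 0.002 -0.33   0.004]
```

View pics/top2.png

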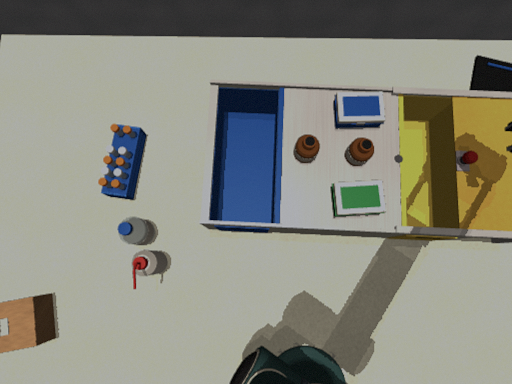

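View pics/side2.png

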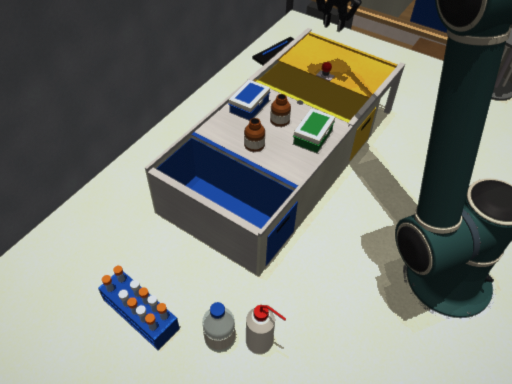

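```bash
python3 - <<'E'
from h import *
from workcell import bot
np.set_printoptions(precision=4,suppress=True)
print(bot.finger_overhang)
s=bot.read_state(); c=bot.camera_info('wrist'); R0=Ro.from_rotvec(s['tcp_rot']).as_matrix()
T=c['extrinsics']; print('cam in tool',R0.T@(T[:3,3]-s['tool_pos']),'\n',R0.T@T[:3,:3])
im,d=bot.read_camera('wrist'); cv2.imwrite('pics/wrist2.png',im)
w=cloud(d,c['K'],T); tw=(w-s['tool_pos'])@R0
m=(abs(tw[...,1])<.07)&(abs(tw[...,2])<.05)&(tw[...,0]>-.1)&(tw[...,0]<.06)
P=tw[m]; print(len(P),P.min(0),P.max(0))
for lo in np.arange(-.08,.04,.01):
    q=P[(P[:,0]>=lo)&(P[:,0]<lo+.01)]
    if len(q): print(round(lo,3),len(q),q[:,1].min(),q[:,1].max(),q[:,2].min(),q[:,2].max())
E
python3 st.py .0044 -.0043 .12 15
```

```text
0.022
cam in tool [-0.1206 -0.0001 -0.0826] 
 [[-0.0004 -0.3208  0.9472]
 [ 1.      0.0008  0.0007]
 [-0.001   0.9472  0.3208]]
31361 [-0.0711 -0.0636 -0.0212] [0.0215 0.0632 0.0124]
-0.08 23 -0.012542839748737508 0.01298928781768548 -0.02123828142492891 -0.01949799885759278
-0.07 5591 -0.06357940469227694 0.06323714766991843 -0.020185870535941623 -0.007287957676039414
-0.06 9012 -0.06191148960909323 0.06199091374452228 -0.019004007048192044 0.005188751864450895
-0.05 4779 -0.05752782533735905 0.057322334916411914 -0.01870244116372933 0.012280786716533626
-0.04 6716 -0.053579789151569274 0.05303080268435516 -0.015059725104797155 0.012412458445383802
-0.03 2050 -0.05033160733118675 0.050601625899507084 -0.014687063957652288 0.011629981641435626
-0.02 1125 -0.033945550328350595 0.03419566260171798 -0.013009493549225619 0.011066455505636619
-0.01 892 -0.031373228720631446 0.030462240802953722 -0.01234700899517395 0.011016298530059506
-0.0 742 -0.031412017710985486 0.03040736794296752 -0.01212828729000621 0.010605901185538462
0.01 418 -0.030051343941511967 0.029582840696058956 -0.01198751484807709 0.011128148444646033
0.02 13 -0.017465538807025685 0.016921604311044985 -0.006556829797147954 -0.0006796066482742037
t 6.95 st [ 0.0003 -0.3082  0.1833] F(st) [-1.5  0.3  0.2] w 0.399 q [-0.59  0.22  1.46 -0.02  1.47 -0.55]
shift,turn [  5.9    0.54 -30.47] [ 0.003 -0.248  0.011]
```

View pics/wrist2.png

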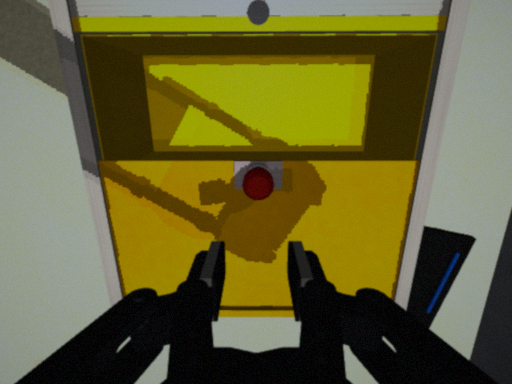

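Call:
arm_command --series '[[[0,-0.124,0.005,0,0.2,0,0.4],[0,-0.124,0.005,0,0.2,0,0.4],[0,0,0,0,0,0,0.4]]]'

```text
time: 7.25
tool_pos: [0.5724, -0.3602, 0.3547]
tcp_rot: [1.028, 1.007, -1.359]
wrist_force: [0.1, 0.7, -0.3]
width: 0.401
```

```bash
python3 st.py .0044 -.0043 .17 15
```

```text
t 7.25 st [ 0.0014 -0.3088  0.1747] F(st) [ 0.1  0.7 -0.3] w 0.401 q [-0.48  0.16  1.57 -0.25  1.32 -0.4 ]
shift,turn [ -7.52   0.34 -29.51] [0.004 0.003 0.011]
```

Call:
arm_command --series '[[[0,0,0.01,-1.1,0.3,-3.7,0.4],[0,0,0,-1,0,-3.7,0.4],[0,0,0,-1,0,-3.7,0.4],[0,0,0,-1,0,-3.7,0.4],[0,0,0,-1,0,-3.7,0.4],[0,0,0,-1,0,-3.7,0.4],[0,0,0,-1,0,-3.7,0.4],[0,0,0,-1,0,-3.7,0.4],[0,0,0,0,0,0,0.4]]]'

```text
time: 8.15
tool_pos: [0.5786, -0.0439, 0.3385]
tcp_rot: [1.033, 1.049, -1.37]
wrist_force: [0.5, -0.3, -0.1]
width: 0.405
```

```bash
python3 st.py .0044 -.0043 .13 15
```

```text
t 8.15 st [-0.0042  0.0075  0.1585] F(st) [ 0.5 -0.3 -0.1] w 0.405 q [ 0.01  0.08  1.68 -0.24  1.44  0.08]
shift,turn [3.01 0.98 0.48] [ 0.009 -0.024  0.041]
```

Call:
arm_command --series '[[[0.009,-0.024,0.041,0,0.9,1.2,0.4],[0,0,0,1.5,0,0,0.4],[0,0,0,0,0,0,0.4]]]'

```text
time: 8.45
tool_pos: [0.5855, -0.0604, 0.3207]
tcp_rot: [1.033, 1.01, -1.357]
wrist_force: [-0.5, -0.4, -1.1]
width: 0.4
```

```bash
python3 st.py .0044 -.0043 .036 15
```

```text
t 8.45 st [ 0.0034 -0.0088  0.1407] F(st) [-0.4 -0.4 -1.1] w 0.4 q [-0.    0.08  1.72 -0.26  1.37  0.09]
shift,turn [10.01  0.22 -3.12] [ 0.004 -0.003  0.01 ]
```

Call:
arm_command --series '[[[0,0,0.01,1.8,0.1,-1.0,0.4],[0,0,0,1.9,0,-0.5,0.4],[0,0,0,1.9,0,-0.5,0.4],[0,0,0,0,0,0,0.4]]]'

```text
time: 8.85
tool_pos: [0.5835, -0.0589, 0.2556]
tcp_rot: [1.038, 1.012, -1.359]
wrist_force: [-1.5, -0.2, -0.1]
width: 0.4
```

```bash
python3 st.py .0044 -.0043 .036 15
```

```text
t 8.85 st [ 0.0013 -0.0074  0.0756] F(st) [-1.4 -0.2 -0.1] w 0.4 q [-0.    0.11  1.8  -0.27  1.26  0.12]
shift,turn [ 3.75  0.35 -1.3 ] [-0.    -0.007  0.012]
```

Call:
arm_command --series '[[[0,-0.005,0.01,1.1,0.35,-0.6,0.4],[0,0,0,1.1,0,-0.3,0.4],[0,0,0,1.1,0,-0.3,0.4],[0,0,0,0,0,0,0.4]]]'

```text
time: 9.25
tool_pos: [0.5873, -0.0572, 0.2186]
tcp_rot: [1.04, 1.001, -1.355]
wrist_force: [-0.1, 0.3, 0.2]
width: 0.404
```

```bash
python3 st.py .0044 -.0043 .034 15
python3 - <<'E'
from workcell import bot
import cv2
cv2.imwrite(f'pics/side3.png',bot.read_camera('side')[0][40:230,130:420].repeat(2,0).repeat(2,1))
E
```

```text
t 9.25 st [ 0.0051 -0.0055  0.0386] F(st) [-0.1  0.3  0.2] w 0.404 q [ 0.    0.14  1.84 -0.28  1.19  0.15]
shift,turn [ 0.41 -0.06 -0.23] [-0.003 -0.002  0.003]
```

View pics/side3.png

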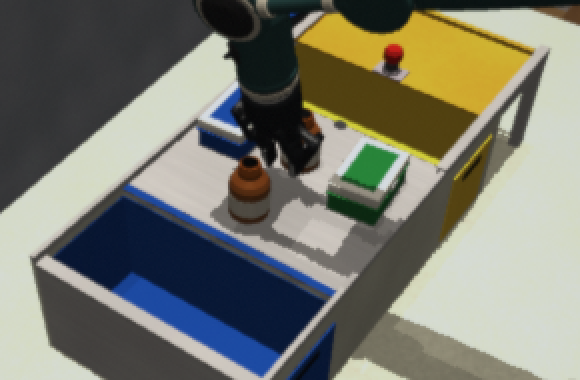

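Call:
arm_command --series '[[[0,0,0,0.4,-0.05,-0.1,0.4],[0,0,0,0.2,0,0.8,0.4],[0,0,0,0.2,0,0.8,0.4],[0,0,0,0.2,0,0.8,0.4],[0,0,0,0.2,0,0.8,0.4]]]'

```text
time: 9.8
tool_pos: [0.5875, -0.0916, 0.2182]
tcp_rot: [1.042, 0.998, -1.349]
wrist_force: [-0.7, 0.8, -0.9]
width: 0.397
```

```bash
python3 st.py .0044 -.13 .034 15
```

```text
t 9.80 st [ 0.0065 -0.0399  0.0382] F(st) [-0.8  0.7 -0.9] w 0.397 q [-0.06  0.14  1.84 -0.28  1.17  0.09]
shift,turn [ 2.71 -0.2   8.6 ] [-0.002 -0.002 -0.003]
```

Call:
arm_command --series '[[[0,0,0,0.3,-0.1,0.8,0.4],[0,0,0,0.25,0,0.8,0.4],[0,0,0,0.25,0,0.8,0.4],[0,0,0,0.25,0,0.8,0.4],[0,0,0,0.25,0,0.8,0.4],[0,0,0,0.25,0,0.8,0.4]]]'

```text
time: 10.4
tool_pos: [0.5851, -0.1471, 0.2171]
tcp_rot: [1.045, 0.995, -1.348]
wrist_force: [0.5, 1.4, 1.0]
width: 0.403
```

```bash
python3 st.py .0044 -.145 .034 15
python3 - <<'E'
from workcell import bot
import cv2
cv2.imwrite(f'pics/side4.png',bot.read_camera('side')[0][40:230,130:420].repeat(2,0).repeat(2,1))
cv2.imwrite(f'pics/wrist4.png',bot.read_camera('wrist')[0])
E
```

```text
t 10.40 st [ 0.0061 -0.0955  0.0371] F(st) [0.5 1.4 1. ] w 0.403 q [-0.15  0.14  1.84 -0.28  1.14  0.01]
shift,turn [ 1.57 -0.16  4.71] [-0.004 -0.003 -0.006]
```

View pics/side4.png

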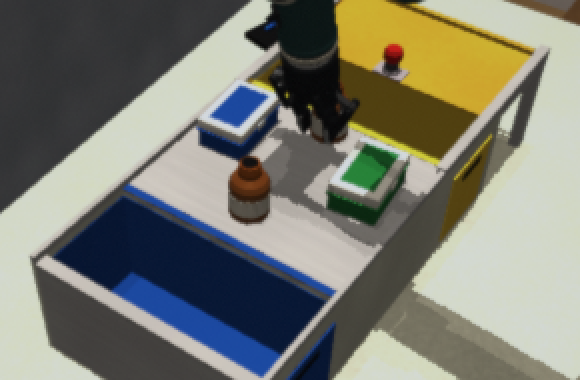

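View pics/wrist4.png

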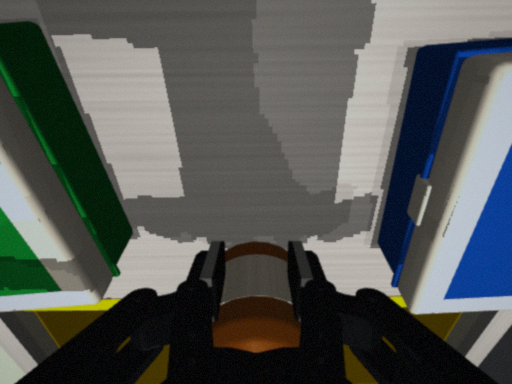

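Call:
arm_command --series '[[[0,0,0,0.25,-0.1,0.8,0.4],[0,0,0,0.25,0,0.8,0.4],[0,0,0,0.25,0,0.8,0.4],[0,0,0,0.25,0,0.8,0.4],[0,0,0,0.25,0,0.8,0.4],[0,0,0,0.2,0,0.8,0.4],[0,0,0,0.15,0,0.8,0.4],[0,0,0,0,0,0,0.4],[0,0,0,0,0,0,0.4]]]'

```text
time: 11.4
tool_pos: [0.5806, -0.2116, 0.215]
tcp_rot: [1.044, 0.995, -1.351]
wrist_force: [0.4, -0.0, 0.4]
width: 0.403
```

```bash
python3 st.py .0044 -.145 .034 15
python3 - <<'E'
from workcell import bot
import cv2
cv2.imwrite(f'pics/side5.png',bot.read_camera('side')[0][40:230,130:420].repeat(2,0).repeat(2,1))
cv2.imwrite(f'pics/wrist5.png',bot.read_camera('wrist')[0])
E
```

```text
t 11.40 st [ 0.004  -0.1601  0.035 ] F(st) [0.4 0.  0.4] w 0.403 q [-0.26  0.15  1.83 -0.28  1.11 -0.1 ]
shift,turn [-0.29  0.03 -1.49] [-0.005 -0.002 -0.004]
```

View pics/side5.png

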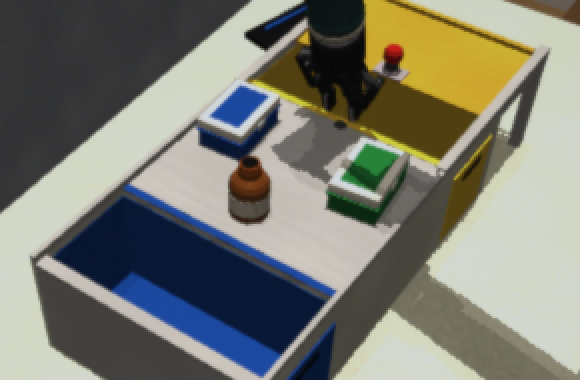

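View pics/wrist5.png

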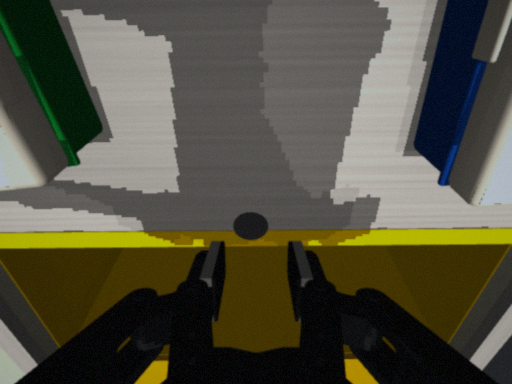

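Call:
arm_command --series '[[[0,0,0,-3.9,0,1,0.4],[0,0,0,-4.5,0,1,0.4],[0,0,0,-4.5,0,1,0.4],[0,0,0,-1.2,0,-3.9,0.4],[0,0,0,-1.1,0,-3.9,0.4],[0,0,0,-1.1,0,-3.9,0.4],[0,0,0,-1.1,0,-3.9,0.4],[0,0,0,-1.1,0,-3.9,0.4],[0,0,0,-1.1,0,-3.9,0.4],[0,0,0,-1.1,0,-3.9,0.4]]]'

```text
time: 12.5
tool_pos: [0.591, 0.0852, 0.3587]
tcp_rot: [1.048, 0.994, -1.353]
wrist_force: [0.4, -0.8, 0.3]
width: 0.4
```

```bash
python3 st.py .006 .1237 .12 15
python3 - <<'E'
from h import *
from workcell import bot
im,d=bot.read_camera('top'); c=bot.camera_info('top'); np.savez('top6.npz',im=im,d=d,**c); cv2.imwrite('pics/top6.png',im)
E
```

```text
t 12.50 st [0.0034 0.1369 0.1787] F(st) [ 0.4 -0.7  0.3] w 0.4 q [ 0.24  0.11  1.61 -0.25  1.49  0.31]
shift,turn [ 6.01  0.23 -0.23] [-0.009 -0.003 -0.004]
```

View pics/top6.png

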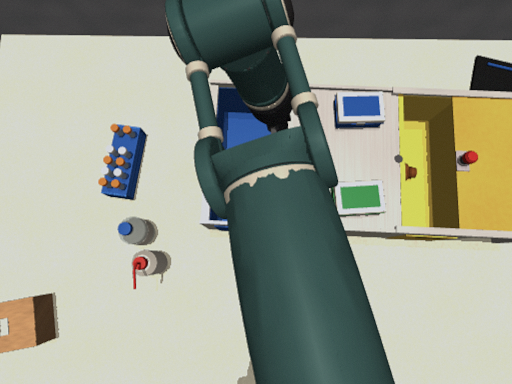

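Call:
arm_command --series '[[[-0.009,0,0,2.2,0.2,0.2,0.4],[0,0,0,2.9,0,-0.7,0.4],[0,0,0,0,0,0,0.4]]]'

```text
time: 12.85
tool_pos: [0.5935, 0.0891, 0.3073]
tcp_rot: [1.04, 1.008, -1.332]
wrist_force: [-0.7, 0.3, -0.8]
width: 0.402
```

```bash
python3 st.py .006 .1237 .0345 15
```

```text
t 12.85 st [0.0058 0.1409 0.1273] F(st) [-0.7  0.3 -0.8] w 0.402 q [ 0.24  0.13  1.68 -0.25  1.39  0.31]
shift,turn [ 9.41 -0.06 -0.64] [ 0.012 -0.011 -0.01 ]
```

Call:
arm_command --series '[[[0.012,-0.011,-0.01,2.4,0,-0.2,0.4],[0,0,0,2.4,0,-0.2,0.4],[0,0,0,2.4,0,-0.2,0.4],[0,0,0,1,0,-0.1,0.4],[0,0,0,0,0,0,0.4]]]'

```text
time: 13.35
tool_pos: [0.5952, 0.074, 0.2275]
tcp_rot: [1.04, 0.995, -1.35]
wrist_force: [0.0, 0.3, 0.9]
width: 0.4
```

```bash
python3 st.py .006 .1237 .0345 15
python3 - <<'E'
from workcell import bot
import cv2
cv2.imwrite(f'pics/side7.png',bot.read_camera('side')[0][40:270,130:420].repeat(2,0).repeat(2,1))
E
```

```text
t 13.35 st [0.008  0.1259 0.0475] F(st) [-0.   0.3  0.9] w 0.4 q [ 0.22  0.18  1.77 -0.27  1.26  0.35]
shift,turn [ 1.31 -0.21 -0.13] [-0.002  0.001 -0.004]
```

View pics/side7.png

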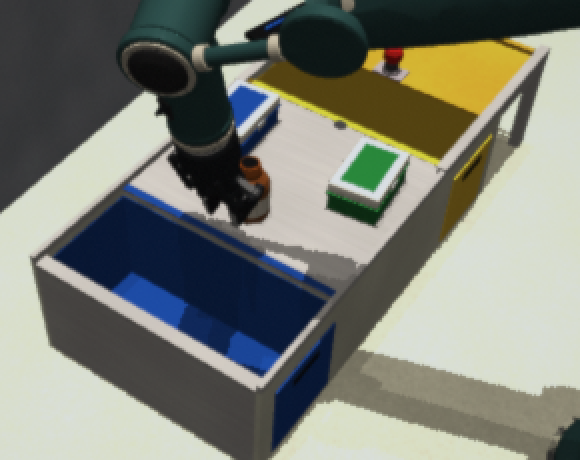

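Positioned behind bottle A. Lower the last bit and push.

Call:
arm_command --series '[[[0,0,0,1.4,-0.2,-0.1,0.4],[0,0,0,0.2,0,0,0.4],[0,0,0,0.25,0,0.8,0.4],[0,0,0,0.25,0,0.8,0.4],[0,0,0,0.25,0,0.8,0.4],[0,0,0,0.25,0,0.8,0.4]]]'

```text
time: 14.0
tool_pos: [0.5949, 0.0362, 0.215]
tcp_rot: [1.045, 0.99, -1.343]
wrist_force: [0.0, -0.4, -0.1]
width: 0.399
```

```bash
python3 st.py .004 -.12 .036 15
```

```text
t 14.00 st [0.0091 0.0881 0.035 ] F(st) [ 0.1 -0.4 -0.1] w 0.399 q [ 0.16  0.17  1.81 -0.28  1.21  0.3 ]
shift,turn [ 5.27 -0.52 20.13] [-0.003 -0.001 -0.013]
```

Call:
arm_command --series '[[[0,0,-0.01,0.24,-0.1,0.9,0.4],[0,0,0,0.24,-0.1,0.9,0.4],[0,0,0,0.24,-0.1,0.9,0.4],[0,0,0,0.24,-0.1,0.9,0.4],[0,0,0,0.24,-0.1,0.9,0.4],[0,0,0,0.24,0,0.9,0.4],[0,0,0,0.24,0,0.9,0.4],[0,0,0,0.24,0,0.9,0.4]]]'

```text
time: 14.8
tool_pos: [0.5861, -0.0456, 0.2156]
tcp_rot: [1.043, 0.996, -1.352]
wrist_force: [1.1, 0.5, -0.0]
width: 0.398
```

```bash
python3 st.py .004 -.12 .036 15
python3 - <<'E'
from workcell import bot
import cv2
cv2.imwrite(f'pics/wrist8.png',bot.read_camera('wrist')[0])
E
```

```text
t 14.80 st [0.0033 0.006  0.0356] F(st) [ 1.1  0.5 -0. ] w 0.398 q [ 0.02  0.14  1.84 -0.28  1.18  0.17]
shift,turn [ 3.21  0.11 12.18] [-0.005 -0.001 -0.003]
```

View pics/wrist8.png

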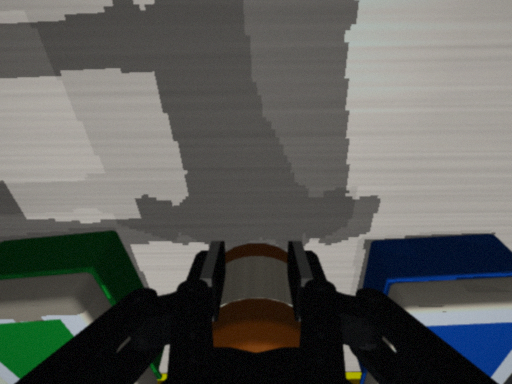

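Call:
arm_command --series '[[[0,0,0,0.24,0,0.9,0.4],[0,0,0,0.24,0,0.9,0.4],[0,0,0,0.24,0,0.9,0.4],[0,0,0,0.24,0,0.9,0.4],[0,0,0,0.24,0,0.9,0.4],[0,0,0,0.24,0,0.9,0.4],[0,0,0,0.24,0,0.9,0.4],[0,0,0,0.24,0,0.9,0.4]]]'

```text
time: 15.65
tool_pos: [0.5827, -0.1273, 0.2157]
tcp_rot: [1.042, 0.995, -1.352]
wrist_force: [0.1, 0.3, -0.5]
width: 0.403
```

```bash
python3 st.py .004 -.16 .036 15
```

```text
t 15.65 st [ 0.003  -0.0757  0.0357] F(st) [ 0.1  0.3 -0.5] w 0.403 q [-0.12  0.13  1.85 -0.29  1.15  0.04]
shift,turn [2.15 0.12 8.15] [-0.004  0.    -0.003]
```

Call:
arm_command --series '[[[0,0,0,0.24,0,0.9,0.4],[0,0,0,0.24,0,0.9,0.4],[0,0,0,0.24,0,0.9,0.4],[0,0,0,0.24,0,0.8,0.4],[0,0,0,0.24,0,0.8,0.4],[0,0,0,0.24,0,0.8,0.4],[0,0,0,0.24,0,0.8,0.4],[0,0,0,0.15,0,0.8,0.4],[0,0,0,0.1,0,0.8,0.4],[0,0,0,0,0,0,0.4]]]'

```text
time: 16.65
tool_pos: [0.5793, -0.2132, 0.217]
tcp_rot: [1.042, 0.994, -1.353]
wrist_force: [-0.0, -0.1, -0.4]
width: 0.4
```

```bash
python3 st.py .004 -.16 .036 15
python3 - <<'E'
from workcell import bot
import cv2
cv2.imwrite(f'pics/wrist9.png',bot.read_camera('wrist')[0])
E
```

```text
t 16.65 st [ 0.0028 -0.1617  0.037 ] F(st) [ 0.  -0.1 -0.4] w 0.4 q [-0.26  0.15  1.83 -0.29  1.12 -0.1 ]
shift,turn [ 0.05  0.12 -0.19] [-0.005  0.001 -0.003]
```

View pics/wrist9.png

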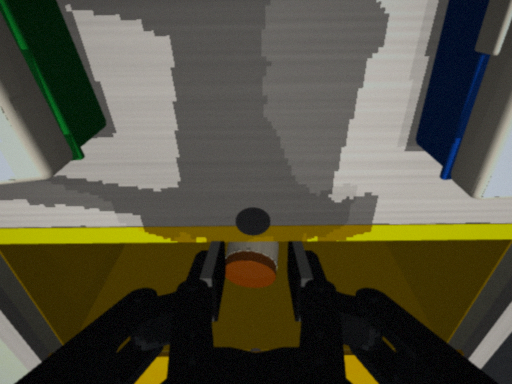

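Call:
arm_command --series '[[[0,0,0,-3.9,0,1,0.4],[0,0,0,-4.5,0,1,0.4],[0,0.1,0,-4.5,0,1,0.4],[0,0.1,0,0,0,0,0.4],[0,0.06,0,0,0,0,0.4]]]'

```text
time: 17.2
tool_pos: [0.578, -0.2039, 0.3514]
tcp_rot: [1.24, 1.2, -1.232]
wrist_force: [0.9, 0.4, -0.0]
width: 0.397
```

```bash
python3 st.py -.11 -.15 .17 0
python3 - <<'E'
from h import *
from workcell import bot
np.set_printoptions(precision=3,suppress=True)
for n in ('wrist','side','top'):
    c=bot.camera_info(n); im,d=bot.read_camera(n); cv2.imwrite(f'pics/{n}10.png',im)
    w=cloud(d,c['K'],c['extrinsics']); ws=(w-O)@S
    hsv=cv2.cvtColor(im,cv2.COLOR_BGR2HSV)
    m=(ws[...,1]<-.172)&(ws[...,1]>-.29)&(abs(ws[...,0])<.17)&(ws[...,2]>-.155)&(ws[...,2]<.03)&(hsv[...,0]<18)
    P=ws[m]; print(n,len(P)); 
    if len(P): print(P.min(0),P.max(0),np.percentile(P,[5,50,95],axis=0))
E
```

```text
t 17.20 st [ 0.0011 -0.1524  0.1714] F(st) [ 0.9  0.4 -0. ] w 0.397 q [-0.38  0.1   1.61  0.01  1.43 -0.35]
shift,turn [  0.15 -11.11  -0.27] [ 0.002 -0.008  0.001]
wrist 2059
[-0.17  -0.29  -0.151] [ 0.17  -0.172  0.017] [[-0.168 -0.286 -0.127]
 [-0.    -0.254 -0.075]
 [ 0.168 -0.189  0.016]]
side 147
[-0.17  -0.29  -0.087] [ 0.17  -0.173  0.021] [[-0.169 -0.289 -0.08 ]
 [-0.008 -0.271 -0.071]
 [ 0.168 -0.197  0.017]]
top 635
[-0.17  -0.29  -0.154] [ 0.17  -0.173  0.018] [[-0.168 -0.286 -0.129]
 [-0.006 -0.257 -0.076]
 [ 0.167 -0.193  0.016]]
```

View pics/wrist10.png

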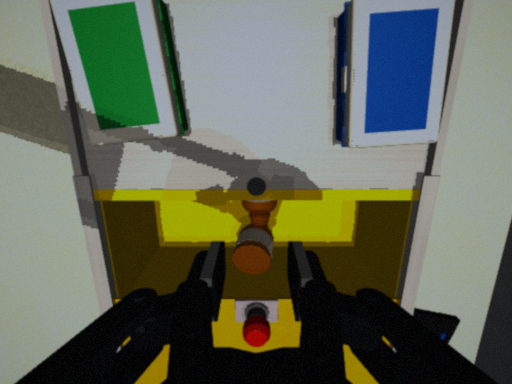

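View pics/top10.png

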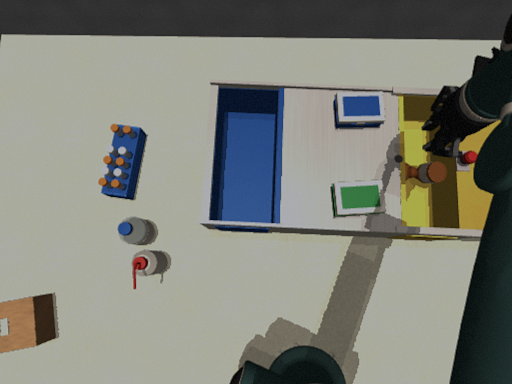

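Call:
arm_command --series '[[[0,0,0,0,-3.7,-0.6,0.5],[0,0,0,0,-3.6,-0.6,0.5],[0,0,0,0,-3.6,-0.6,0.5],[0,0,0,3,0,0,0.5],[0,0,0,3,0,0,0.5],[0,0,0,2,0,0,0.5],[0,0,0,0,0,0,0.5]]]'

```text
time: 18.05
tool_pos: [0.4615, -0.177, 0.2606]
tcp_rot: [1.223, 1.204, -1.243]
wrist_force: [-1.1, -0.4, 0.4]
width: 0.502
```

```bash
python3 st.py -.106 -.135 .038 0
```

```text
t 18.05 st [-0.1163 -0.1299  0.0806] F(st) [-1.1 -0.4  0.4] w 0.502 q [-0.41 -0.08  1.96 -0.01  1.27 -0.38]
shift,turn [4.25 1.09 0.51] [0.007 0.002 0.014]
```

Call:
arm_command --series '[[[0.007,0,0.014,1.4,1,0.5,0.5],[0,0,0,1.5,0,0,0.5],[0,0,0,1.2,0,0,0.5],[0,0,0,0,0,0,0.5]]]'

```text
time: 18.45
tool_pos: [0.471, -0.1805, 0.2179]
tcp_rot: [1.23, 1.192, -1.237]
wrist_force: [-0.3, -0.7, 0.8]
width: 0.499
```

```bash
python3 st.py -.106 -.135 .038 0
python3 - <<'E'
from workcell import bot
import cv2
cv2.imwrite(f'pics/wrist11.png',bot.read_camera('wrist')[0])
E
```

```text
t 18.45 st [-0.1067 -0.133   0.0379] F(st) [-0.3 -0.7  0.8] w 0.499 q [-0.41 -0.03  2.   -0.    1.18 -0.38]
shift,turn [-0.01  0.07  0.2 ] [0.004 0.004 0.002]
```

View pics/wrist11.png

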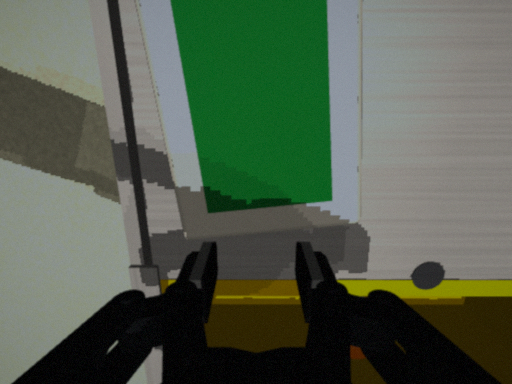

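Call:
arm_command --series '[[[0,0,0,0,0,-1,0.5],[0,0,0,0,0,-0.8,0.5],[0,0,0,0,0,-0.8,0.5],[0,0,0,0,0,-1,0.5],[0,0,0,0,0,-1,0.5],[0,0,0,0,0,-1,0.5],[0,0,0,0,0,-1,0.5],[0,0,0,0,0,-1,0.5]]]'

```text
time: 19.3
tool_pos: [0.4757, -0.0993, 0.222]
tcp_rot: [1.232, 1.185, -1.234]
wrist_force: [1.0, -0.0, -0.7]
width: 0.501
```

```bash
python3 st.py -.11 .1 .038 0
python3 - <<'E'
from workcell import bot
import cv2
cv2.imwrite(f'pics/wrist12.png',bot.read_camera('wrist')[0])
E
```

```text
t 19.30 st [-0.105  -0.0517  0.042 ] F(st) [ 1.   0.  -0.7] w 0.501 q [-0.25 -0.08  2.04 -0.01  1.18 -0.22]
shift,turn [  0.31  -0.46 -15.18] [ 0.003  0.006 -0.004]
```

View pics/wrist12.png

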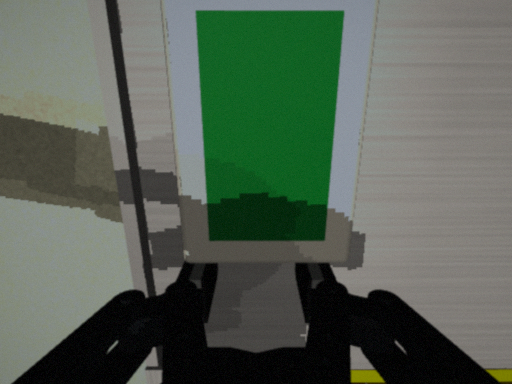

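Call:
arm_command --series '[[[0,0,0,0.2,0,-1,0.5],[0,0,0,0.05,0,-1.2,0.5],[0,0,0,0.05,0,-1.2,0.5],[0,0,0,0.05,0,-1.2,0.5],[0,0,0,0.05,0,-1.2,0.5],[0,0,0,0.05,0,-1,0.5],[0,0,0,0.05,0,-1,0.5],[0,0,0,0.05,0,-1,0.5],[0,0,0,0.05,0,-0.8,0.5]]]'

```text
time: 20.25
tool_pos: [0.4794, 0.0059, 0.2154]
tcp_rot: [1.232, 1.185, -1.233]
wrist_force: [-0.7, -1.6, 0.5]
width: 0.502
```

```bash
python3 st.py -.106 .09 .038 0
```

```text
t 20.25 st [-0.1051  0.0536  0.0354] F(st) [-0.6 -1.6  0.5] w 0.502 q [-0.04 -0.09  2.06 -0.01  1.17  0.  ]
shift,turn [-0.28 -0.08 -3.64] [ 0.003  0.006 -0.005]
```

Call:
arm_command --series '[[[0,0,0,0,0,-0.8,0.5],[0,0,0,0,0,-0.8,0.5],[0,0,0,0,0,-0.8,0.5],[0,0,0,0,0,-0.8,0.5],[0,0,0,0,0,-0.8,0.5],[0,0,0,0,0,-0.8,0.5],[0,0,0,0,0,0,0.5],[0,0,0,0,0,0,0.5]]]'

```text
time: 21.05
tool_pos: [0.4808, 0.0596, 0.2145]
tcp_rot: [1.231, 1.187, -1.233]
wrist_force: [-0.5, -0.1, -0.1]
width: 0.501
```

```bash
python3 st.py -.106 .09 .038 0
python3 - <<'E'
from workcell import bot
import cv2
cv2.imwrite(f'pics/wrist13.png',bot.read_camera('wrist')[0])
cv2.imwrite(f'pics/side13.png',bot.read_camera('side')[0])
E
```

```text
t 21.05 st [-0.1057  0.1073  0.0345] F(st) [-0.5 -0.1 -0.1] w 0.501 q [ 0.08 -0.07  2.05 -0.01  1.17  0.11]
shift,turn [-0.34 -0.03  1.73] [ 0.005  0.005 -0.004]
```

View pics/wrist13.png

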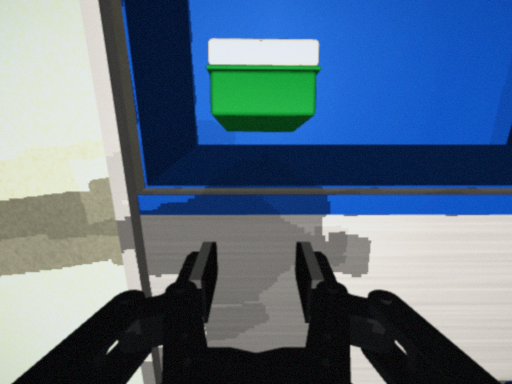

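View pics/side13.png

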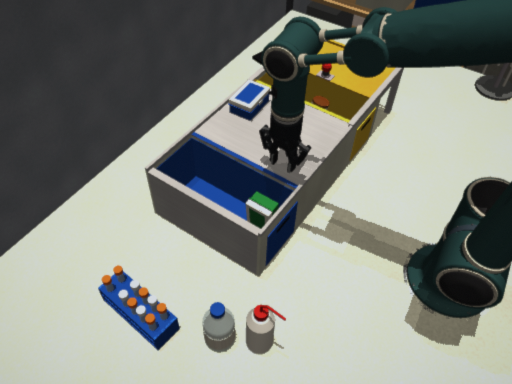

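Call:
arm_command --series '[[[0,0,0,-4.5,0,0,0.5],[0,0,0,-4.5,0,0,0.5],[0,0,0,-1,3.6,4,0.5],[0,0,0,0,3.6,4,0.5],[0,0,0,0,3.6,4,0.5],[0,0,0,0,3.6,4,0.5],[0,0,0,0,3.6,4,0.5],[0,0,0,0,3.6,4,0.5],[0,0,0,0,0,0,0.5]]]'

```text
time: 22.05
tool_pos: [0.674, -0.175, 0.3167]
tcp_rot: [1.23, 1.186, -1.233]
wrist_force: [0.1, 0.9, -0.9]
width: 0.502
```

```bash
python3 st.py .112 -.138 .038 0
```

```text
t 22.05 st [ 0.096  -0.1201  0.1367] F(st) [ 0.1  0.9 -0.9] w 0.502 q [-0.29  0.27  1.48 -0.01  1.39 -0.25]
shift,turn [9.89 1.54 1.73] [ 0.004  0.007 -0.004]
```

Call:
arm_command --series '[[[0.004,0.006,-0.004,1,1.5,1.7,0.5],[0,0,0,2.2,0,0,0.5],[0,0,0,2.2,0,0,0.5],[0,0,0,0,0,0,0.5]]]'

```text
time: 22.45
tool_pos: [0.6886, -0.196, 0.2604]
tcp_rot: [1.24, 1.191, -1.24]
wrist_force: [-1.2, 0.2, -0.3]
width: 0.501
```

```bash
python3 st.py .112 -.138 .038 0
```

```text
t 22.45 st [ 0.1114 -0.1404  0.0804] F(st) [-1.2  0.1 -0.3] w 0.501 q [-0.31  0.34  1.5   0.    1.31 -0.27]
shift,turn [ 4.24  0.06 -0.24] [-0.005 -0.001  0.001]
```

Call:
arm_command --series '[[[0,0,0,1.5,0,-0.2,0.5],[0,0,0,1.5,0,0,0.5],[0,0,0,1,0,0,0.5],[0,0,0,0,0,0,0.5]]]'

```text
time: 22.85
tool_pos: [0.6885, -0.1928, 0.2199]
tcp_rot: [1.24, 1.189, -1.239]
wrist_force: [-0.6, 0.1, -0.1]
width: 0.502
```

```bash
python3 st.py .112 -.138 .038 0
python3 - <<'E'
from workcell import bot
import cv2
cv2.imwrite(f'pics/wrist14.png',bot.read_camera('wrist')[0])
E
```

```text
t 22.85 st [ 0.1111 -0.1373  0.0399] F(st) [-0.6  0.1 -0.1] w 0.502 q [-0.31  0.36  1.54  0.    1.24 -0.27]
shift,turn [0.19 0.09 0.07] [-0.004 -0.001 -0.001]
```

View pics/wrist14.png

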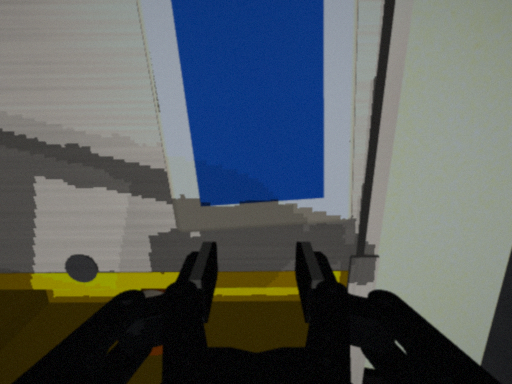

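Behind the blue box, centred on its face. Push.

Call:
arm_command --series '[[[0,0,0,0.2,0,-1,0.5],[0,0,0,0.05,0,-0.8,0.5],[0,0,0,0.05,0,-0.8,0.5],[0,0,0,0.05,0,-1,0.5],[0,0,0,0.05,0,-1,0.5],[0,0,0,0.05,0,-1,0.5],[0,0,0,0.05,0,-1,0.5],[0,0,0,0.05,0,-1,0.5]]]'

```text
time: 23.7
tool_pos: [0.6944, -0.1113, 0.2195]
tcp_rot: [1.242, 1.181, -1.234]
wrist_force: [0.2, -0.8, 0.4]
width: 0.499
```

```bash
python3 st.py .11 .1 .038 0
python3 - <<'E'
from workcell import bot
import cv2
cv2.imwrite(f'pics/wrist15.png',bot.read_camera('wrist')[0])
E
```

```text
t 23.70 st [ 0.114  -0.0556  0.0395] F(st) [ 0.2 -0.8  0.4] w 0.499 q [-0.19  0.33  1.58 -0.    1.22 -0.15]
shift,turn [  0.12  -0.47 -15.56] [-0.004  0.002 -0.009]
```

View pics/wrist15.png

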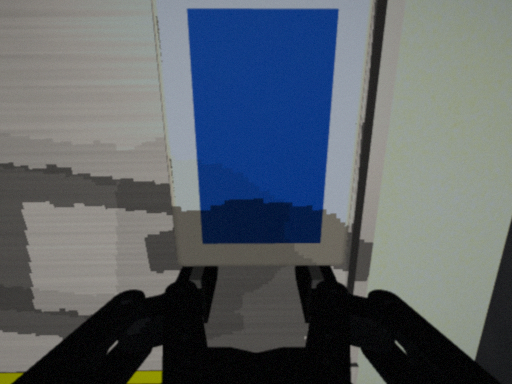

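Call:
arm_command --series '[[[0,0,-0.009,0.1,-0.05,-1,0.5],[0,0,0,0.05,-0.05,-1.2,0.5],[0,0,0,0.05,-0.05,-1.2,0.5],[0,0,0,0.05,-0.05,-1.2,0.5],[0,0,0,0.05,-0.05,-1.2,0.5],[0,0,0,0.05,-0.05,-1,0.5],[0,0,0,0.05,-0.05,-1,0.5],[0,0,0,0.05,0,-1,0.5],[0,0,0,0.05,0,-0.8,0.5]]]'

```text
time: 24.65
tool_pos: [0.6946, -0.0052, 0.2138]
tcp_rot: [1.238, 1.19, -1.24]
wrist_force: [-0.4, 0.2, 0.6]
width: 0.502
```

```bash
python3 st.py .11 .1 .038 0
```

```text
t 24.65 st [0.1103 0.0505 0.0338] F(st) [-0.4  0.2  0.6] w 0.502 q [-0.04  0.33  1.6  -0.    1.22 -0.  ]
shift,turn [-0.42 -0.05 -4.95] [-0.003  0.001  0.001]
```

Call:
arm_command --series '[[[0,0,0,-0.1,0,-0.8,0.5],[0,0,0,0,0,-0.8,0.5],[0,0,0,0,0,-0.8,0.5],[0,0,0,0,0,-0.8,0.5],[0,0,0,0,0,-0.8,0.5],[0,0,0,0,0,-0.8,0.5],[0,0,0,0,0,0,0.5],[0,0,0,0,0,0,0.5]]]'

```text
time: 25.45
tool_pos: [0.6966, 0.0487, 0.2144]
tcp_rot: [1.237, 1.192, -1.24]
wrist_force: [0.2, -0.1, -0.0]
width: 0.502
```

```bash
python3 st.py .11 .1 .038 0
python3 - <<'E'
from workcell import bot
import cv2
cv2.imwrite(f'pics/wrist16.png',bot.read_camera('wrist')[0])
E
```

```text
t 25.45 st [0.1103 0.1043 0.0344] F(st) [ 0.2 -0.1 -0. ] w 0.502 q [0.03 0.33 1.59 0.   1.22 0.07]
shift,turn [-0.36 -0.03  0.43] [-0.002 -0.     0.002]
```

View pics/wrist16.png

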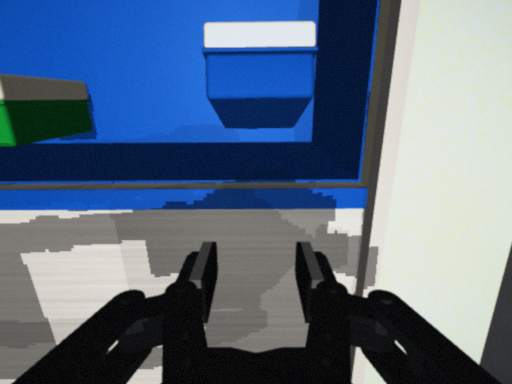

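Both boxes stand in the bin. Raise the arm clear, toward the base so that the top camera sees.

Call:
arm_command --series '[[[0,0,0,-4,0,0,0.5],[0,0,0,-4.5,0,0,0.5],[0,0,0,-4.5,0,0,0.5],[0,0,0,-1,-4,4,0.5],[0,0,0,-1,-4,4,0.5],[0,0,0,0,-4,4,0.5],[0,0,0,0,-4,4,0.5],[0,0,0,0,0,0,0.5],[0,0,0,0,0,0,0.5]]]'

```text
time: 26.4
tool_pos: [0.5453, -0.0935, 0.3665]
tcp_rot: [1.236, 1.189, -1.244]
wrist_force: [0.6, -0.2, -0.2]
width: 0.501
```

```bash
python3 st.py 0 0 .2 0
python3 - <<'E'
from workcell import bot
import cv2
for n in ('top','side'): cv2.imwrite(f'pics/{n}17.png',bot.read_camera(n)[0])
E
```

```text
t 26.40 st [-0.0356 -0.0433  0.1865] F(st) [ 0.6 -0.2 -0.2] w 0.501 q [-0.21 -0.02  1.71 -0.    1.45 -0.17]
shift,turn [-1.37  3.54 -4.35] [-0.005  0.004  0.003]
```

View pics/top17.png

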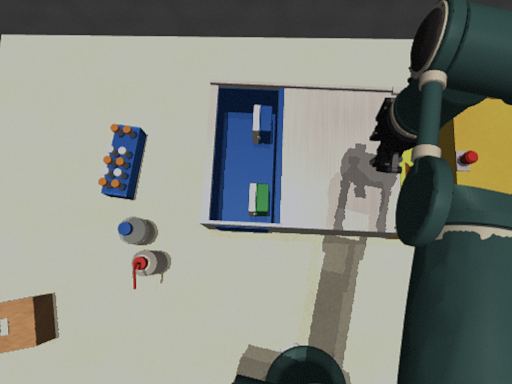

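View pics/side17.png

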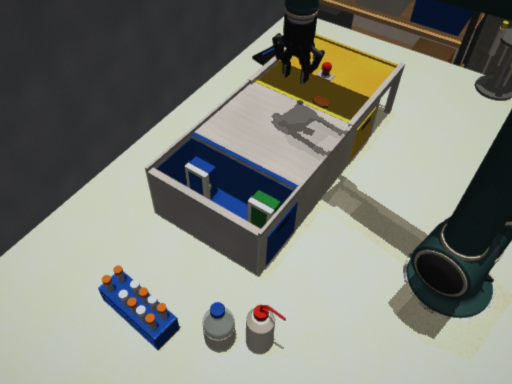

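Run:
```python
from workcell import bot
print(bot.finish_job())
```

```text
the job is handed in; nothing more can be done
None
```

The deck is clear and the job was handed in at about 26.5 s, well inside the 72 s limit.

- **Cover:** I pulled the knob up about 8 mm and slid the cover by it until it met the end stop, about 150 mm of travel. I then let go. The last pictures show it still open.
- **Bottles:** I pushed each one low on its body with two fingers spread as a cradle. Both stood upright between the boxes on the way to the edge, then tipped into the glass bin. In the last clear look, the second bottle lay partly on the first, about 70 mm below the deck. In the final views one bottle base shows in the bin and the arm hides the rest, so I did not see both again at the end.
- **Tip boxes:** I pushed both over the blue edge. They now stand on end in the plastics bin, below its rim.
- **Wash bottle, tube rack and reagent bottle:** they appear unchanged in the final pictures.

At hand-in the arm was raised clear of everything. The highest wrist force I read was about 11 N, taken at the end of each move rather than continuously. None of my checks failed or disagreed.

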